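Start up the lens edger from its console

ROBOT

A 7-joint arm with a two-finger parallel gripper is mounted at the origin on the work surface. World frame = base frame: x ahead of the robot, y to its left, z up, the work surface at z = 0. Lengths are in m, angles in rad, forces in N, time in s.
With the tool pointing down it reaches from about 0.425 to 0.875 m from the base axis. Payload 4.7 kg.
Tool frame: the origin (TCP) lies at the very end of the fingers, on their centre line; the grasp point (between the pads) lies 19 mm behind it (grip_point_offset is the distance from the TCP to the grasp point, in m); x points along the fingers, z is the direction in which the jaws open and shut, and the axes are right-handed (so a half turn about x gives the same grasp; the last joint's range is limited). The gripper opens to 87 mm and grips with 3 to 60 N. Pads are 19 mm wide; open, the fingers measure 117 mm over their backs; the gripper's body (75 mm by 190 mm) begins 51 mm behind the grasp point.
Start: joints at [1.192, 0.321, -0.07, 1.45, 0.023, 1.371, -0.057], TCP at [0.249, -0.601, 0.223] pointing down, gripper open.
Joint ranges: [-2.86, 2.86], [-0.3, 2.09], [-1.38, 1.24], [0.06, 2.45], [-1.56, 4.7], [0.09, 2.05], [-2.69, 2.69]. Speed limits (rad/s): [2.57, 2.57, 3.14, 3.14, 3.14, 3.14, 3.14].

INTERFACE

Orientations are given as a rotation vector (axis times angle).
In Python, from bench import get_state, get_image, calibration, close_job, grip_point_offset gives the robot as it stands.
- The arm moves only by the tool play_rows, never from a script. Its argument "targets" is a list of rows, each an object with "claw": the closure, from 0 (fully open) to 1 (shut); "linear": the shift along the tool's x, y, z as a fraction of full scale, a list of three; "rotation": the turn, a rotation vector about the tool's x, y, z as a fraction of full scale, a list of three. In form: [{"claw": claw, "linear": [x, y, z], "rotation": [wx, wy, wz]}, ...]. A call has 1 to 10 rows; each row shifts and turns the pose as measured when the row begins, along the tool's axes as they then stand; what a row does not reach is not made up. Full scale, the value 1, is 2.5 cm for a shift and 90 degrees for a turn. A row lasts 1/12 s, in which the tool goes at most 41.7 mm and 7.16 degrees, less where a joint would pass 70% of its speed; a pose out of reach is approached as far as the arm can. A call with a number of a shift or a turn outside -1 to 1 is refused whole. A call with a gripper value outside its range is refused whole. The fingers move at their own pace and stop on an object; "newtons" is the grip in N (left out, the last holds). Time passes only in rows, so rows that do not move let the fingers close. It gives the time, the measured TCP pose, the force and the opening at its end, in the units of the state.
- get_state(): the state, without advancing time (a new reading comes with each control period).
- get_image(name): name is "scene" or "top" or "wrist"; returns the picture (384x512x3 uint8, blue, green, red); there is no depth.
- calibration(name): a dict with "fx", "fy", "cx", "cy" (pixels), "rvec" (rotation vector, rad) and "tvec" (3), from world to camera coordinates, as OpenCV has them; the wrist camera has in their place "hand_eye" (4x4, takes a point from camera to tool coordinates, whose origin is the TCP and whose axes are the tool frame's). Camera axes: x right, y down, z forward; pixel columns grow to the right and rows downward; lengths in m; the calibration is good to about 2 mm. A picture is of the moment at which its call begins: read the wrist's pose just before it. calibration takes no time and is no camera call.
- close_job(): hands the job in, once; it reports no verdict.
The state is a dict: "time": time; "joint_positions": joint angles; "qd": joint speeds; "joint_torque": joint torques, N m; "position": TCP position; "tool_rot": TCP orientation; "ft_force": force on the tool from outside, world axes, zero at the start; "torque": the same for the moment, N m; "grip_width": opening from 0.0 (shut) to 1.0 (fully open).
Only numpy, scipy, OpenCV 4.12 (cv2) and the standard library are available. Lean on these libraries where they do the work, as an engineer would, in place of code of your own. Each camera call takes 0.05 s, during which the arm holds its last target. There are 200 camera calls.

TASK

Start up the lens edger from its grey console, working in this order: press the raised, dotted end of the blue rocker fully down (rinse water on), then likewise the yellow rocker (extractor on), then press the green button fully home for a moment and let it spring back up. Use only the closed fingertips, like a person pressing keys: leave the white rocker and the red button unpressed, and pick up or shift nothing that stands on the console or the counter.

Things in the scene. Friction and masses are not known exactly. Their poses are not given: they have to be found in the camera images.
- console: grey control console of the lens edger, fixed to the counter, 190 (x) x 300 (y) x 55 (z) mm; origin at the centre of its underside, z up. Towards its +x, 35 mm from the middle, three rocker switches (blue, yellow, white) stand in a row along y, 85 mm apart, the colours in any order. Towards its -x, 50 mm from the middle, stand two round push buttons (green, red), 170 mm apart, either way round, with a loose brass chuck between them. Its yaw differs from run to run.
- blue (a joint): blue rocker switch (rinse water), cap 48 x 30 x 12 mm in a black bezel on the console's top. 0 = off (the end towards the console's +x is raised), 0.40 rad = on (that end fully down). It has no spring: a stiff hinge (about 0.05 N m, some 3 N at the marked end) keeps it where it is left. The hinge lies across the middle of the cap, along the console's y, 4 mm above the console's top.
- blue_end (a point): point on the upper face of the blue rocker, on its dark dot at the end to press, 16 mm from the hinge; it moves with the cap and sinks about 6 mm from off to on. Off, it stands about 13 mm above the console's top. Take directions from the console, not from this point.
- yellow (a joint): yellow rocker switch (dust extractor), cap 48 x 30 x 12 mm in a black bezel on the console's top. 0 = off (the end towards the console's +x is raised), 0.40 rad = on (that end fully down). It has no spring: a stiff hinge (about 0.05 N m, some 3 N at the marked end) keeps it where it is left. The hinge lies across the middle of the cap, along the console's y, 4 mm above the console's top.
- yellow_end (a point): point on the upper face of the yellow rocker, on its dark dot at the end to press, 16 mm from the hinge; it moves with the cap and sinks about 6 mm from off to on. Off, it stands about 13 mm above the console's top. Take directions from the console, not from this point.
- white (a joint): white rocker switch (bench lamp, to be left off), cap 48 x 30 x 12 mm in a black bezel on the console's top. 0 = off (the end towards the console's +x is raised), 0.40 rad = on (that end fully down). It has no spring: a stiff hinge (about 0.05 N m, some 3 N at the marked end) keeps it where it is left. The hinge lies across the middle of the cap, along the console's y, 4 mm above the console's top.
- white_end (a point): point on the upper face of the white rocker, on its dark dot at the end to press, 16 mm from the hinge; it moves with the cap and sinks about 6 mm from off to on. Off, it stands about 13 mm above the console's top. Take directions from the console, not from this point.
- start (a joint): green round start button: how far it is pressed, 0 = up, 0.006 m = fully down; a spring (5 N when fully down) brings it back up
- start_top (a point): centre of the top face of the green button (30 mm across), z up; moves with the button
- stop (a joint): red round stop button, not to be pressed: how far it is pressed, 0 = up, 0.006 m = fully down; a spring (5 N when fully down) brings it back up
- stop_top (a point): centre of the top face of the red button (30 mm across), z up; moves with the button
- chuck: loose brass lens chuck, 26 mm across and 26 mm high, standing on the console's top between the two round buttons; origin at the centre of its underside
- aviator: loose havana acetate aviator frame lying folded beside the console's +y side, 138 (x) x 50 (y) x 17 mm; origin at its underside
- heater_pin: loose steel frame heater pin, upright, beside the console's -y side: black foot 52 mm across, 102 mm high; origin at the centre of its underside
- stand: loose walnut stand with four holes, 70 (x) x 180 (y) x 50 mm, to the right; origin at the centre of its underside
- cloche: loose clear glass cloche jar on a wooden base, 120 mm across, 152 mm high, to the right; origin at the centre of its underside
- tray: loose blue enamel tray, 130 (x) x 220 (y) x 20 mm, to the left; origin at the centre of its underside
- case: loose dark green spectacle case, 70 (x) x 160 (y) x 45 mm, to the left; origin at the centre of its underside
- driver0: small screwdriver with a red handle, loose and upright in the walnut stand, its top 124 mm above the counter; origin at the foot of its handle, 50 mm above the counter
- driver1: small screwdriver with a black handle, loose and upright in the walnut stand, its top 124 mm above the counter; origin at the foot of its handle, 50 mm above the counter
- driver2: small screwdriver with a blue handle, loose and upright in the walnut stand, its top 124 mm above the counter; origin at the foot of its handle, 50 mm above the counter
- driver3: small screwdriver with a steel handle, loose and upright in the walnut stand, its top 124 mm above the counter; origin at the foot of its handle, 50 mm above the counter

How it is judged:
By the outcome, as a careful person would: the job done as asked, in the order asked, and still so for the second after the job is handed in, with the robot touching nothing.
It also fails if it takes over 61 s, if anything falls off the work surface, if the arm or the gripper's body presses on something with over 40 N, if the wrist force passes 120 N, or if a joint passes its speed limit or range.

## Working session

There is one attempt and no reset: what is moved stays moved. The work goes in short steps, Python scripts to look and compute and a tool call to move; the robot and the scene stay as the last step left them, time stands still between calls to the robot, and variables do not carry over. Pictures are saved under pics/ and viewed, about 8 in all and at most 12, crops included, and the job is handed in when it is done.

Besides the shell and the picture viewer there is one more tool, called after "Emit:" as name([rows], argument=value, ...), one row to a line, values as JSON. play_rows: Moves the arm, as the interface text tells. Shift numbers are shares of 2.5 cm and turn numbers shares of 90 degrees, none past 1 either way. Its arguments: {"type":"object","properties":{"targets":{"type":"array"},"newtons":{"type":"number"}},"required":["targets"]}

```bash
mkdir -p pics
python3 - <<'E'
from bench import *
import cv2
print(get_state()); 
for n in("scene","top"):
    print(n,calibration(n)); cv2.imwrite(f"pics/{n}0.png",get_image(n))
print(calibration("wrist"))
E
```

```text
{'time': 0.0, 'joint_positions': array([ 1.19210583,  0.32183687, -0.07008216,  1.45169877,  0.022601  ,
        1.37081315, -0.05688844]), 'qd': array([ 0.00052314, -0.00083267, -0.00048576, -0.00090981, -0.0015933 ,
       -0.00112006,  0.00100434]), 'joint_torque': array([ 4.97548408e-04, -4.91287100e+01, -4.03993120e-01, -3.12518513e+01,
       -6.43322314e-02,  4.38447192e-02,  1.80346033e-04]), 'position': array([ 0.24853129, -0.59999041,  0.22144058]), 'tool_rot': array([ 0.91620663,  1.37154743, -0.91454665]), 'ft_force': array([ 0.44554442,  0.64527931, -0.78996843]), 'torque': array([-0.02216879, -0.00863002,  0.01526456]), 'grip_width': 1.0024498193922722}
scene {'fx': 466.02172372361116, 'fy': 466.02172372361116, 'cx': 258.55541555717593, 'cy': 180.97395230875114, 'rvec': array([ 0.91645285,  2.71964332, -0.78916487]), 'tvec': array([ 0.46477892, -0.2155567 ,  1.9408018 ])}
top {'fx': 422.4317166449877, 'fy': 422.4317166449877, 'cx': 256.8973615879281, 'cy': 190.4711534255414, 'rvec': array([ 2.15546077, -2.10247833,  0.15781472]), 'tvec': array([-0.04635116,  0.56012368,  1.3089275 ])}
{'fx': 267.74551469036055, 'fy': 267.74551469036055, 'cx': 258.2674673814802, 'cy': 194.7718367676046, 'hand_eye': array([[-6.57927282e-04, -2.73030733e-01,  9.62005086e-01,
        -1.60204219e-01],
       [-2.36973400e-04, -9.62005225e-01, -2.73030934e-01,
         7.39312839e-02],
       [ 9.99999755e-01, -4.07604116e-04,  5.68228462e-04,
        -3.63818552e-04],
       [ 0.00000000e+00,  0.00000000e+00,  0.00000000e+00,
         1.00000000e+00]])}
```

View pics/top0.png

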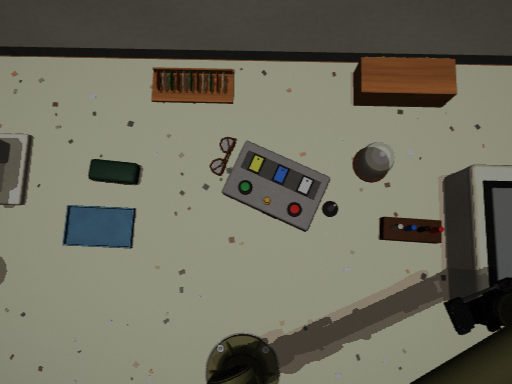

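View pics/scene0.png

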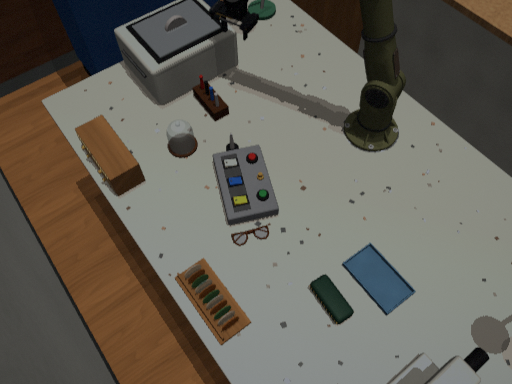

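The top view shows the yellow rocker at (257,164), blue (281,174), white (305,186), green (245,187), red (294,209) and the chuck at (267,201). The scene view gives the same layout. Next I'll fit the console pose.

```bash
cat > h.py <<'E'
import numpy as np, cv2
from bench import *
from scipy.spatial.transform import Rotation as R
def proj(n,P):
    c=calibration(n);K=np.array([[c['fx'],0,c['cx']],[0,c['fy'],c['cy']],[0,0,1.]])
    return cv2.projectPoints(np.array(P,float),c['rvec'],c['tvec'],K,None)[0][:,0]
def con(p,L):  # console->world
    L=np.array(L,float); c,s=np.cos(p[2]),np.sin(p[2])
    return np.c_[p[0]+c*L[:,0]-s*L[:,1],p[1]+s*L[:,0]+c*L[:,1],L[:,2]]
E
python3 - <<'E'
from h import *
from scipy.optimize import least_squares
top=cv2.imread('pics/top0.png'); sc=cv2.imread('pics/scene0.png')
seed={'top':dict(Y=(257,164),B=(281,174),G=(245,187),R=(294,209)),'scene':dict(Y=(240,201),B=(236,181),G=(263,195),R=(252,157))}
hue={'Y':(22,36),'B':(105,125),'G':(50,85),'R':(0,8)}
M={}
for n,im in(('top',top),('scene',sc)):
    hsv=cv2.cvtColor(im,cv2.COLOR_BGR2HSV)
    for k,(u,v) in seed[n].items():
        m=cv2.inRange(hsv,(hue[k][0],120,50),(hue[k][1],255,255)); w=np.zeros_like(m); cv2.circle(w,(u,v),12,255,-1)
        mm=cv2.moments(m&w,True); M[n,k]=np.array([mm['m10'],mm['m01']])/mm['m00']; print(n,k,mm['m00'],M[n,k].round(1))
# order +y: yellow at +85, blue 0, white -85 ; green +85, red -85
L=dict(Y=(.035,.085,.064),B=(.035,0,.064),G=(-.05,.085,.068),R=(-.05,-.085,.068))
for cams in(('top',),('scene',),('top','scene')):
    f=lambda p:np.concatenate([(proj(n,con(p,[L[k] for k in L]))-[M[n,k] for k in L]).ravel() for n in cams])
    r=least_squares(f,[.6,0,0.4]); print(cams,r.x,np.degrees(r.x[2]),r.fun.round(1))
p=r.x; np.save('p.npy',p)
big=cv2.resize(top[130:240,200:350],None,fx=5,fy=5,interpolation=cv2.INTER_CUBIC)
C=proj('top',con(p,[(.095,.15,.055),(.095,-.15,.055),(-.095,-.15,.055),(-.095,.15,.055),(.05,.085,.068),(.05,0,.068),(.05,-.085,.068)]))
for c in C: cv2.circle(big,tuple(int(v) for v in ((c-[200,130])*5+2)),4,(255,0,255),1)
cv2.imwrite('pics/c1.png',big)
E
```

```text
top Y 150.0 [256.  163.3]
top B 146.0 [280.3 174.1]
top G 66.0 [244.6 186.1]
top R 78.0 [294.2 208.6]
scene Y 118.0 [239.7 199.7]
scene B 100.0 [234.8 180.2]
scene G 47.0 [262.3 192.9]
scene R 44.0 [251.6 155.9]
('top',) [ 0.58153524 -0.09191402 -0.40422948] -23.160643222554633 [ 0.  -0.3 -0.  -0.3  0.2  0.4 -0.2  0.2]
('scene',) [ 0.58138457 -0.09162868 -0.39623226] -22.702435929500407 [ 0.2 -0.7 -0.1 -0.3  0.2  0.5 -0.3  0.6]
('top', 'scene') [ 0.58145897 -0.09179466 -0.40093325] -22.971782875343163 [-0.1 -0.2 -0.1 -0.3  0.1  0.6 -0.1  0.2  0.  -0.7 -0.1 -0.4  0.1  0.5
 -0.2  0.6]
```

View pics/c1.png

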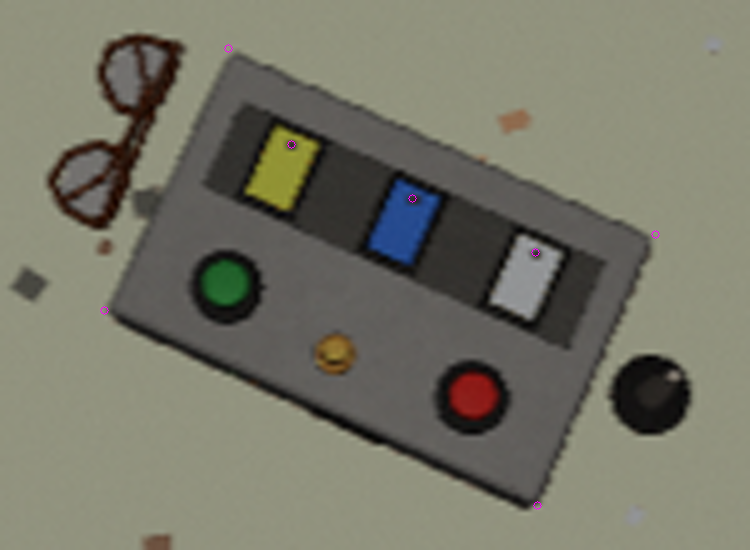

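The fit is good: residuals are under 1 px and both cameras agree. The console yaw is about -23°, with yellow and green on the +y side and white and red on the -y side. Next I'll work out the moves.

```bash
cat >> h.py <<'E'
T=dict(blue=(.051,0,.068),yellow=(.051,.085,.068),green=(-.05,.085,.068))
def rep():
    p=np.load('p.npy'); s=get_state(); A=R.from_rotvec(s['tool_rot']).as_matrix(); 
    print('t',s['time'],'pos',s['position'].round(4),'F',s['ft_force'].round(1),'grip',s['grip_width']); print(A.round(3))
    ex=np.array([np.cos(p[2]),np.sin(p[2]),0]);ey=np.array([-ex[1],ex[0],0])
    for sg in(1,-1):
        D=np.c_[[0,0,-1],np.cross(sg*ey,[0,0,-1]),sg*ey]
        print('rotvec tool deg',sg,np.degrees(R.from_matrix(A.T@D).as_rotvec()).round(2), 'y axis',D[:,1].round(2))
    for k,l in T.items():
        w=con(p,[l])[0]; print(k,w.round(4),'tool shift mm',(A.T@(w-s['position'])*1e3).round(1))
E
python3 -c "
from h import *
rep()"
```

```text
t 0.1 pos [ 0.2486 -0.6001  0.2216] F [0.2 0.3 0.6] grip 1.005069585300344
[[-0.001  0.924  0.383]
 [ 0.002  0.383 -0.924]
 [-1.    -0.    -0.002]]
rotvec tool deg 1 [-1.3452e+02 -5.0000e-02 -1.1000e-01] y axis [-0.92  0.39  0.  ]
rotvec tool deg -1 [ 4.548e+01 -9.000e-02  4.000e-02] y axis [ 0.92 -0.39  0.  ]
blue [ 0.6284 -0.1117  0.068 ] tool shift mm [ 154.   537.9 -305.5]
yellow [ 0.6616 -0.0334  0.068 ] tool shift mm [ 154.1  598.5 -365.1]
green [0.5686 0.006  0.068 ] tool shift mm [ 154.3  527.7 -437.1]
```

Emit:
play_rows([
  {"claw":1,"linear":[0,0,0],"rotation":[0.072,0,0]},
  {"claw":1,"linear":[0,0,0],"rotation":[0.072,0,0]},
  {"claw":1,"linear":[0,0,0],"rotation":[0.072,0,0]},
  {"claw":1,"linear":[0,0,0],"rotation":[0.072,0,0]},
  {"claw":1,"linear":[0,0,0],"rotation":[0.072,0,0]},
  {"claw":1,"linear":[0,0,0],"rotation":[0.072,0,0]},
  {"claw":1,"linear":[0,0,0],"rotation":[0.072,0,0]},
  {"claw":1,"linear":[0,0,0],"rotation":[0,0,0]},
], newtons=20)

```text
time: 0.77
position: [0.2472, -0.5975, 0.216]
tool_rot: [1.528, 0.982, -1.525]
ft_force: [-0.4, -0.7, -1.1]
grip_width: 0.481
```

```bash
python3 -c "
from h import *
rep()"
```

```text
t 0.7667 pos [ 0.2472 -0.5975  0.216 ] F [-0.4 -0.7 -1.1] grip 0.48050114827537477
[[-0.005  0.906 -0.423]
 [ 0.011 -0.423 -0.906]
 [-1.    -0.009 -0.008]]
rotvec tool deg 1 [177.91   0.77   0.69] y axis [-0.92  0.39  0.  ]
rotvec tool deg -1 [-2.08 -0.45  0.5 ] y axis [ 0.92 -0.39  0.  ]
blue [ 0.6284 -0.1117  0.068 ] tool shift mm [ 151.3  140.9 -600.3]
yellow [ 0.6616 -0.0334  0.068 ] tool shift mm [ 152.   137.8 -685.3]
green [0.5686 0.006  0.068 ] tool shift mm [ 152.9   36.9 -681.6]
```

Emit:
play_rows([
  {"claw":1,"linear":[-0.1,0.24,-1],"rotation":[-0.006,0,0]},
  {"claw":1,"linear":[-0.1,0.24,-1],"rotation":[-0.006,0,0]},
  {"claw":1,"linear":[-0.1,0.24,-1],"rotation":[-0.006,0,0]},
  {"claw":1,"linear":[-0.1,0.24,-1],"rotation":[-0.006,0,0]},
  {"claw":1,"linear":[-0.1,0.24,-1],"rotation":[0,0,0]},
  {"claw":1,"linear":[-0.1,0.24,-1],"rotation":[0,0,0]},
  {"claw":1,"linear":[-0.1,0.24,-1],"rotation":[0,0,0]},
  {"claw":1,"linear":[-0.1,0.24,-1],"rotation":[0,0,0]},
  {"claw":1,"linear":[-0.1,0.24,-1],"rotation":[0,0,0]},
  {"claw":1,"linear":[-0.1,0.24,-1],"rotation":[0,0,0]},
])

```text
time: 1.6
position: [0.3968, -0.3857, 0.237]
tool_rot: [1.482, 1.028, -1.49]
ft_force: [-0.3, -0.2, 0.0]
grip_width: 0.003
```

```bash
python3 -c "
from h import *
rep()"
```

```text
t 1.6 pos [ 0.3968 -0.3857  0.237 ] F [-0.3 -0.2  0. ] grip 0.003132438273241201
[[-0.015  0.93  -0.368]
 [ 0.015 -0.368 -0.93 ]
 [-1.    -0.019 -0.008]]
rotvec tool deg 1 [-178.61   -1.72   -0.7 ] y axis [-0.92  0.39  0.  ]
rotvec tool deg -1 [ 1.38 -0.45  1.1 ] y axis [ 0.92 -0.39  0.  ]
blue [ 0.6284 -0.1117  0.068 ] tool shift mm [ 169.5  117.8 -338.6]
yellow [ 0.6616 -0.0334  0.068 ] tool shift mm [ 170.1  119.9 -423.6]
green [0.5686 0.006  0.068 ] tool shift mm [ 172.1   18.9 -426. ]
```

Emit:
play_rows([
  {"claw":1,"linear":[0,0.35,-1],"rotation":[0.003,-0.001,0.003]},
  {"claw":1,"linear":[0,0.35,-1],"rotation":[0.003,-0.001,0.003]},
  {"claw":1,"linear":[0,0.35,-1],"rotation":[0.003,-0.001,0.003]},
  {"claw":1,"linear":[0,0.35,-1],"rotation":[0.003,-0.001,0.003]},
  {"claw":1,"linear":[0,0.35,-1],"rotation":[0.003,0,0]},
  {"claw":1,"linear":[0,0.35,-1],"rotation":[0,0,0]},
  {"claw":1,"linear":[0,0.35,-1],"rotation":[0,0,0]},
  {"claw":1,"linear":[0,0.35,-1],"rotation":[0,0,0]},
  {"claw":1,"linear":[0,0.35,-1],"rotation":[0,0,0]},
  {"claw":1,"linear":[0,0.35,-1],"rotation":[0,0,0]},
])

```text
time: 2.43
position: [0.5754, -0.1739, 0.2362]
tool_rot: [1.473, 1.015, -1.475]
ft_force: [0.5, 0.1, -0.0]
grip_width: -0.0
```

```bash
python3 -c "
from h import *
rep()"
```

```text
t 2.4333 pos [ 0.5754 -0.1739  0.2362] F [ 0.5  0.1 -0. ] grip -6.694953060086182e-05
[[-0.002  0.934 -0.358]
 [ 0.    -0.358 -0.934]
 [-1.    -0.002  0.   ]]
rotvec tool deg 1 [-1.7798e+02 -1.5000e-01  2.0000e-02] y axis [-0.92  0.39  0.  ]
rotvec tool deg -1 [2.02 0.01 0.1 ] y axis [ 0.92 -0.39  0.  ]
blue [ 0.6284 -0.1117  0.068 ] tool shift mm [168.1  27.6 -77. ]
yellow [ 0.6616 -0.0334  0.068 ] tool shift mm [ 168.1   30.6 -162. ]
green [0.5686 0.006  0.068 ] tool shift mm [ 168.3  -70.4 -165.6]
```

Emit:
play_rows([
  {"claw":1,"linear":[0.4,0.3,-0.8],"rotation":[0.01,0,0]},
  {"claw":1,"linear":[0.8,0.3,-0.8],"rotation":[0.01,0,0]},
  {"claw":1,"linear":[0.8,0.3,-0.8],"rotation":[0,0,0]},
  {"claw":1,"linear":[0.8,0.2,-0.7],"rotation":[0,0,0]},
  {"claw":1,"linear":[0.8,0,0],"rotation":[0,0,0]},
  {"claw":1,"linear":[0.8,0,0],"rotation":[0,0,0]},
  {"claw":1,"linear":[0.4,0,0],"rotation":[0,0,0]},
  {"claw":1,"linear":[0.2,0,0],"rotation":[0,0,0]},
  {"claw":1,"linear":[0,0,0],"rotation":[0,0,0]},
])

```text
time: 3.18
position: [0.6358, -0.0977, 0.105]
tool_rot: [1.471, 1.024, -1.465]
ft_force: [0.2, 0.3, -0.7]
grip_width: 0.007
```

```bash
python3 -c "
from h import *
rep()
cv2.imwrite('pics/w1.png',get_image('wrist'))"
```

```text
t 3.1833 pos [ 0.6358 -0.0977  0.105 ] F [ 0.2  0.3 -0.7] grip 0.0065408881279491755
[[ 0.     0.937 -0.349]
 [ 0.006 -0.349 -0.937]
 [-1.    -0.002 -0.006]]
rotvec tool deg 1 [-177.46   -0.19   -0.49] y axis [-0.92  0.39  0.  ]
rotvec tool deg -1 [ 2.54 -0.32  0.12] y axis [ 0.92 -0.39  0.  ]
blue [ 0.6284 -0.1117  0.068 ] tool shift mm [36.9 -2.  15.9]
yellow [ 0.6616 -0.0334  0.068 ] tool shift mm [ 37.3   1.8 -69. ]
green [0.5686 0.006  0.068 ] tool shift mm [ 37.6 -99.1 -73.4]
```

View pics/w1.png

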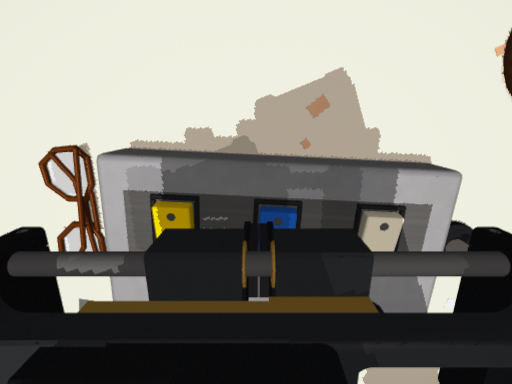

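The wrist view shows the dots at yellow (171,217), blue (278,221) and white (384,227). I'll check them against the fit on the z = 0.068 plane.

Run:
```python
from h import *
c=calibration('wrist');s=get_state();A=R.from_rotvec(s['tool_rot']).as_matrix();H=c['hand_eye'];p=np.load('p.npy')
for k,(u,v),y in(('yellow',(171,217),.085),('blue',(278,221),0),('white',(384,227),-.085)):
    d=A@H[:3,:3]@[(u-c['cx'])/c['fx'],(v-c['cy'])/c['fy'],1]; o=s['position']+A@H[:3,3]
    w=o+d*(.068-o[2])/d[2]; e=con(p,[(.051,y,.068)])[0]
    ex=np.array([np.cos(p[2]),np.sin(p[2])]);dd=(w-e)[:2]*1e3
    print(k,w.round(4),'diff console xy mm',(dd@ex).round(1),(dd@[-ex[1],ex[0]]).round(1))
```

```text
yellow [ 0.6597 -0.0335  0.068 ] diff console xy mm -1.7 -0.8
blue [ 0.6271 -0.1114  0.068 ] diff console xy mm -1.3 -0.2
white [ 0.5931 -0.1886  0.068 ] diff console xy mm -2.6 0.4
```

Emit:
play_rows([
  {"claw":1,"linear":[0,-0.1,0.4],"rotation":[0.028,0,0]},
  {"claw":1,"linear":[0,0,0.22],"rotation":[0,0,0]},
  {"claw":1,"linear":[0,0,0],"rotation":[0,0,0]},
  {"claw":1,"linear":[0.4,0,0],"rotation":[0,0,0]},
  {"claw":1,"linear":[0.4,0,0],"rotation":[0,0,0]},
  {"claw":1,"linear":[0,0,0],"rotation":[0,0,0]},
  {"claw":1,"linear":[0,0,0],"rotation":[0,0,0]},
])

```text
time: 3.82
position: [0.6302, -0.1171, 0.0901]
tool_rot: [1.512, 0.982, -1.494]
ft_force: [0.2, 0.1, 0.4]
grip_width: 0.002
```

```bash
python3 -c "
from h import *
rep()"
```

```text
t 3.8167 pos [ 0.6302 -0.1171  0.0901] F [0.2 0.1 0.4] grip 0.0016499915504496504
[[ 0.011  0.917 -0.398]
 [ 0.002 -0.398 -0.917]
 [-1.     0.009 -0.006]]
rotvec tool deg 1 [179.52  -0.82   0.51] y axis [-0.92  0.39  0.  ]
rotvec tool deg -1 [-0.48 -0.33 -0.53] y axis [ 0.92 -0.39  0.  ]
blue [ 0.6284 -0.1117  0.068 ] tool shift mm [22.1 -4.  -4.1]
yellow [ 0.6616 -0.0334  0.068 ] tool shift mm [ 22.5  -4.7 -89.1]
green [0.5686 0.006  0.068 ] tool shift mm [  21.6 -105.7  -88.3]
```

Emit:
play_rows([
  {"claw":1,"linear":[0,-0.18,-0.16],"rotation":[0,-0.003,-0.005]},
  {"claw":1,"linear":[0,0,0],"rotation":[0,0,0]},
  {"claw":1,"linear":[0.3,0,0],"rotation":[0,0,0]},
  {"claw":1,"linear":[0.2,0,0],"rotation":[0,0,0]},
  {"claw":1,"linear":[0,0,0],"rotation":[0,0,0]},
])

```text
time: 4.23
position: [0.6277, -0.1095, 0.0762]
tool_rot: [1.504, 0.989, -1.502]
ft_force: [0.2, -0.7, -0.0]
grip_width: 0.005
```

```bash
python3 -c "
from h import *
rep()"
```

```text
t 4.2333 pos [ 0.6277 -0.1095  0.0762] F [ 0.2 -0.7 -0. ] grip 0.005055400036111454
[[ 0.001  0.918 -0.396]
 [ 0.001 -0.396 -0.918]
 [-1.     0.    -0.001]]
rotvec tool deg 1 [ 1.7964e+02 -1.0000e-02  1.2000e-01] y axis [-0.92  0.39  0.  ]
rotvec tool deg -1 [-0.36 -0.07 -0.  ] y axis [ 0.92 -0.39  0.  ]
blue [ 0.6284 -0.1117  0.068 ] tool shift mm [8.2 1.6 1.8]
yellow [ 0.6616 -0.0334  0.068 ] tool shift mm [  8.3   1.  -83.2]
green [0.5686 0.006  0.068 ] tool shift mm [   8.3 -100.   -82.6]
```

Emit:
play_rows([
  {"claw":1,"linear":[0.12,0,0.04],"rotation":[0,0,0]},
  {"claw":1,"linear":[0.12,0,0],"rotation":[0,0,0]},
  {"claw":1,"linear":[0.12,0,0],"rotation":[0,0,0]},
])

```text
time: 4.48
position: [0.6282, -0.1105, 0.067]
tool_rot: [1.504, 0.988, -1.5]
ft_force: [1.0, -0.6, 4.1]
grip_width: 0.004
```

Emit:
play_rows([
  {"claw":1,"linear":[0.12,0,0],"rotation":[0,0,0]},
])

```text
time: 4.57
position: [0.6291, -0.1108, 0.0648]
tool_rot: [1.505, 0.986, -1.498]
ft_force: [-2.3, 0.5, 9.5]
grip_width: 0.009
```

Emit:
play_rows([
  {"claw":1,"linear":[0.12,0,0],"rotation":[0,0,0]},
])

```text
time: 4.65
position: [0.63, -0.1111, 0.0633]
tool_rot: [1.506, 0.984, -1.497]
ft_force: [-5.2, 1.5, 18.2]
grip_width: 0.003
```

Emit:
play_rows([
  {"claw":1,"linear":[0.16,-0.04,0],"rotation":[0,0,0]},
])

```text
time: 4.73
position: [0.6301, -0.1112, 0.063]
tool_rot: [1.507, 0.982, -1.497]
ft_force: [-9.8, 1.0, 30.4]
grip_width: 0.003
```

Emit:
play_rows([
  {"claw":1,"linear":[0.16,-0.04,0],"rotation":[0,0,0]},
])

```text
time: 4.82
position: [0.6301, -0.1112, 0.0632]
tool_rot: [1.507, 0.979, -1.496]
ft_force: [-8.0, -0.0, 23.4]
grip_width: 0.004
```

Emit:
play_rows([
  {"claw":1,"linear":[-0.4,0,0],"rotation":[0,0,0]},
  {"claw":1,"linear":[-0.5,0,0],"rotation":[0,0,0]},
  {"claw":1,"linear":[-0.4,0,0],"rotation":[0,0,0]},
  {"claw":1,"linear":[0,0,-0.8],"rotation":[0,0,0]},
  {"claw":1,"linear":[0,0,-0.8],"rotation":[0,0,0]},
  {"claw":1,"linear":[0,0,-0.8],"rotation":[0,0,0]},
  {"claw":1,"linear":[0,0,-0.8],"rotation":[0,0,0]},
  {"claw":1,"linear":[0,0,0],"rotation":[0,0,0]},
  {"claw":1,"linear":[0,0,0],"rotation":[0,0,0]},
])

```text
time: 5.57
position: [0.6638, -0.0384, 0.1023]
tool_rot: [1.512, 0.972, -1.497]
ft_force: [-1.6, -1.3, 0.2]
grip_width: 0.006
```

```bash
python3 -c "
from h import *
rep()
cv2.imwrite('pics/w2.png',cv2.resize(get_image('wrist')[130:320,80:480],None,fx=2,fy=2))"
```

```text
t 5.5667 pos [ 0.6638 -0.0384  0.1023] F [-1.6 -1.3  0.2] grip 0.006372962687369946
[[ 0.013  0.915 -0.402]
 [-0.005 -0.402 -0.916]
 [-1.     0.014 -0.001]]
rotvec tool deg 1 [ 1.7925e+02 -1.2700e+00  7.0000e-02] y axis [-0.92  0.39  0.  ]
rotvec tool deg -1 [-0.75 -0.04 -0.81] y axis [ 0.92 -0.39  0.  ]
blue [ 0.6284 -0.1117  0.068 ] tool shift mm [34.2 -3.4 81.4]
yellow [ 0.6616 -0.0334  0.068 ] tool shift mm [34.3 -4.5 -3.6]
green [0.5686 0.006  0.068 ] tool shift mm [  32.8 -105.4   -2.3]
```

View pics/w2.png

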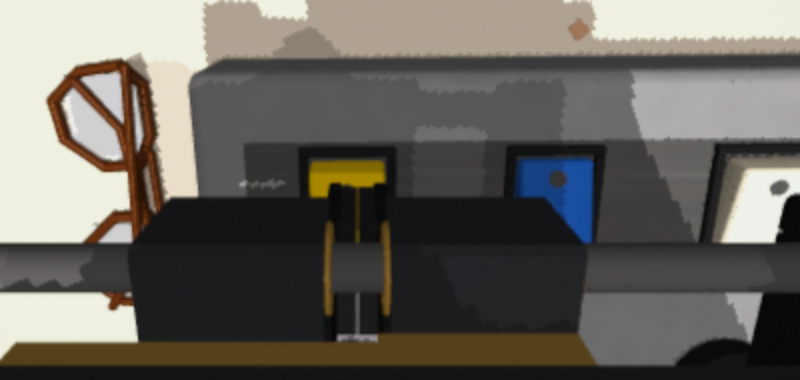

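The blue cap now lies flush, with its dot at about (359,219.5) in the full image. White's dot, still raised, is at (469.5,223.5). I'll compare both with on and off predictions.

```bash
cat >> h.py <<'E'
def dots(obs,dx=-.0015):
    c=calibration('wrist');s=get_state();A=R.from_rotvec(s['tool_rot']).as_matrix();H=c['hand_eye'];p=np.load('p.npy')
    for k,uv,y in obs:
        for st,a in(('off',.2),('on',-.2)):
            # cap top about 6 mm above hinge (z=.059)
            n=.0058; P=con(p,[(.035+16e-3*np.cos(a)-n*np.sin(a)+dx,y,.059+16e-3*np.sin(a)+n*np.cos(a))])[0]
            q=H[:3,:3].T@(A.T@(P-s['position'])-H[:3,3]); print(k,st,P[2].round(4),(c['fx']*q[0]/q[2]+c['cx']).round(1),(c['fy']*q[1]/q[2]+c['cy']).round(1),'seen',uv)
E
python3 -c "
from h import *
dots([('blue',(359,219.5),0),('white',(469.5,223.5),-.085)])"
```

```text
blue off 0.0679 362.9 225.4 seen (359, 219.5)
blue on 0.0615 360.2 219.7 seen (359, 219.5)
white off 0.0679 472.2 224.1 seen (469.5, 223.5)
white on 0.0615 466.6 218.5 seen (469.5, 223.5)
```

Emit:
play_rows([
  {"claw":1,"linear":[0,-0.19,-0.14],"rotation":[-0.008,0,-0.009]},
  {"claw":1,"linear":[0,0,0],"rotation":[0,0,0]},
  {"claw":1,"linear":[0.4,0,0],"rotation":[0,0,0]},
  {"claw":1,"linear":[0.4,0,0],"rotation":[0,0,0]},
  {"claw":1,"linear":[0.2,0,0],"rotation":[0,0,0]},
  {"claw":1,"linear":[0,0,0],"rotation":[0,0,0]},
])

```text
time: 6.12
position: [0.6588, -0.0377, 0.0743]
tool_rot: [1.5, 0.99, -1.504]
ft_force: [-0.3, -0.1, -0.2]
grip_width: 0.003
```

```bash
python3 -c "
from h import *
rep()"
```

```text
t 6.1167 pos [ 0.6588 -0.0377  0.0743] F [-0.3 -0.1 -0.2] grip 0.003328859576262233
[[-0.003  0.919 -0.395]
 [-0.    -0.395 -0.919]
 [-1.    -0.002  0.001]]
rotvec tool deg 1 [ 1.7972e+02  2.2000e-01 -1.2000e-01] y axis [-0.92  0.39  0.  ]
rotvec tool deg -1 [-0.28  0.08  0.14] y axis [ 0.92 -0.39  0.  ]
blue [ 0.6284 -0.1117  0.068 ] tool shift mm [ 6.4  1.3 80. ]
yellow [ 0.6616 -0.0334  0.068 ] tool shift mm [ 6.3  0.9 -5. ]
green [0.5686 0.006  0.068 ] tool shift mm [   6.5 -100.1   -4.5]
```

Blue is on (the dot matches within 0.2 px of row) and white is off. Now I'll press yellow.

Emit:
play_rows([
  {"claw":1,"linear":[0,-0.03,-0.2],"rotation":[0,0,0]},
  {"claw":1,"linear":[0.12,0,0],"rotation":[0,0,0]},
  {"claw":1,"linear":[0.12,0,0],"rotation":[0,0,0]},
  {"claw":1,"linear":[0.12,0,0],"rotation":[0,0,0]},
])

```text
time: 6.45
position: [0.6611, -0.0341, 0.0653]
tool_rot: [1.501, 0.987, -1.504]
ft_force: [-0.5, -1.9, 6.5]
grip_width: 0.002
```

Emit:
play_rows([
  {"claw":1,"linear":[0.12,-0.03,0],"rotation":[0,0,0]},
])

```text
time: 6.53
position: [0.6619, -0.0343, 0.064]
tool_rot: [1.502, 0.984, -1.502]
ft_force: [-0.6, -1.9, 10.5]
grip_width: 0.007
```

Emit:
play_rows([
  {"claw":1,"linear":[0.12,-0.03,0],"rotation":[0,0,0]},
])

```text
time: 6.62
position: [0.6622, -0.0345, 0.0634]
tool_rot: [1.503, 0.982, -1.5]
ft_force: [-6.1, -0.6, 18.9]
grip_width: 0.009
```

Emit:
play_rows([
  {"claw":1,"linear":[0.14,-0.03,0],"rotation":[0,0,0]},
])

```text
time: 6.7
position: [0.6623, -0.0344, 0.0634]
tool_rot: [1.504, 0.98, -1.499]
ft_force: [-7.6, -0.7, 21.0]
grip_width: 0.011
```

Emit:
play_rows([
  {"claw":1,"linear":[0.18,-0.03,0],"rotation":[0,0,0]},
  {"claw":1,"linear":[0.18,-0.03,0],"rotation":[0,0,0]},
])

```text
time: 6.87
position: [0.6624, -0.0344, 0.0634]
tool_rot: [1.504, 0.975, -1.498]
ft_force: [-8.9, -1.5, 20.9]
grip_width: 0.009
```

Emit:
play_rows([
  {"claw":1,"linear":[-0.4,0,0],"rotation":[0,0,0]},
  {"claw":1,"linear":[-0.5,0,0],"rotation":[0,0,0]},
  {"claw":1,"linear":[-0.5,0,0],"rotation":[0,0,0]},
  {"claw":1,"linear":[0,-0.8,0],"rotation":[0,0,0]},
  {"claw":1,"linear":[0,-0.8,0],"rotation":[0,0,0]},
  {"claw":1,"linear":[0,-0.8,0],"rotation":[0,0,0]},
  {"claw":1,"linear":[0,-0.8,0],"rotation":[0,0,0]},
  {"claw":1,"linear":[0,-0.8,0],"rotation":[0,0,0]},
  {"claw":1,"linear":[0,0,0],"rotation":[0,0,0]},
  {"claw":1,"linear":[0,0,0],"rotation":[0,0,0]},
])

```text
time: 7.7
position: [0.5696, 0.0082, 0.1054]
tool_rot: [1.51, 0.971, -1.49]
ft_force: [0.7, -1.1, -0.4]
grip_width: 0.005
```

```bash
python3 -c "
from h import *
rep()
dots([('yellow',0,.085),('blue',0,0),('white',0,-.085)])
cv2.imwrite('pics/w3.png',cv2.resize(get_image('wrist')[80:320,112:512],None,fx=2,fy=2))"
```

```text
t 7.7 pos [0.5696 0.0082 0.1054] F [ 0.7 -1.1 -0.4] grip 0.005114299144583575
[[ 0.017  0.917 -0.398]
 [-0.007 -0.398 -0.917]
 [-1.     0.019 -0.   ]]
rotvec tool deg 1 [ 1.7953e+02 -1.6900e+00  4.0000e-02] y axis [-0.92  0.39  0.  ]
rotvec tool deg -1 [-0.47 -0.02 -1.08] y axis [ 0.92 -0.39  0.  ]
blue [ 0.6284 -0.1117  0.068 ] tool shift mm [ 39.2 100.9  86.6]
yellow [ 0.6616 -0.0334  0.068 ] tool shift mm [ 39.3 100.2   1.6]
green [0.5686 0.006  0.068 ] tool shift mm [37.4 -0.7  2.5]
yellow off 0.0679 260.1 83.8 seen 0
yellow on 0.0615 260.0 81.7 seen 0
blue off 0.0679 382.8 82.7 seen 0
blue on 0.0615 379.1 80.6 seen 0
white off 0.0679 505.7 81.6 seen 0
white on 0.0615 498.4 79.6 seen 0
```

View pics/w3.png

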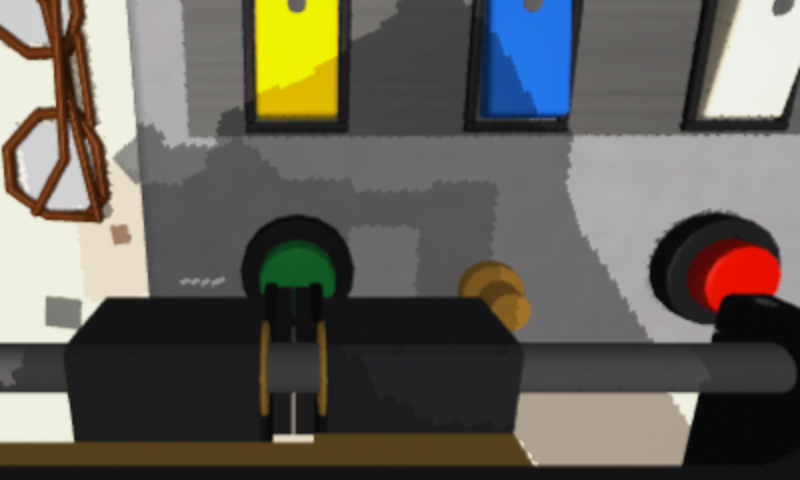

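The yellow dot's sensitivity is too low from here, so I'll look again from over the gap between blue and yellow before touching green.

Emit:
play_rows([
  {"claw":1,"linear":[0,0.8,0.4],"rotation":[0,0,-0.01]},
  {"claw":1,"linear":[0,0.8,0.4],"rotation":[0,0,0]},
  {"claw":1,"linear":[0,0.8,0.4],"rotation":[0,0,0]},
  {"claw":1,"linear":[0,0.8,0.4],"rotation":[0,0,0]},
  {"claw":1,"linear":[0,0.8,0.2],"rotation":[0,0,0]},
  {"claw":1,"linear":[0,0,0],"rotation":[0,0,0]},
  {"claw":1,"linear":[0,0,0],"rotation":[0,0,0]},
])

```text
time: 8.33
position: [0.6518, -0.0781, 0.1065]
tool_rot: [1.507, 0.983, -1.499]
ft_force: [-0.4, 1.1, -0.2]
grip_width: 0.006
```

```bash
python3 -c "
from h import *
rep()
dots([('yellow',0,.085),('blue',0,0),('white',0,-.085)])
cv2.imwrite('pics/w4.png',cv2.resize(get_image('wrist')[130:320,80:480],None,fx=2,fy=2))"
```

```text
t 8.3333 pos [ 0.6518 -0.0781  0.1065] F [-0.4  1.1 -0.2] grip 0.005905430869473083
[[ 0.006  0.917 -0.398]
 [-0.    -0.398 -0.917]
 [-1.     0.005 -0.002]]
rotvec tool deg 1 [179.51  -0.48   0.18] y axis [-0.92  0.39  0.  ]
rotvec tool deg -1 [-0.49 -0.12 -0.31] y axis [ 0.92 -0.39  0.  ]
blue [ 0.6284 -0.1117  0.068 ] tool shift mm [38.4 -8.2 40.2]
yellow [ 0.6616 -0.0334  0.068 ] tool shift mm [ 38.5  -9.  -44.8]
green [0.5686 0.006  0.068 ] tool shift mm [  38.  -110.   -43.9]
yellow off 0.0679 202.0 230.2 seen 0
yellow on 0.0615 203.4 224.5 seen 0
blue off 0.0679 308.1 229.4 seen 0
blue on 0.0615 306.8 223.7 seen 0
white off 0.0679 414.4 228.6 seen 0
white on 0.0615 410.5 222.9 seen 0
```

View pics/w4.png

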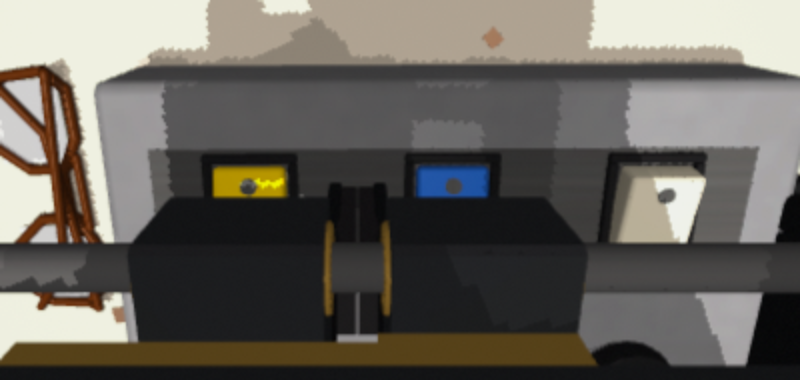

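The dots are at yellow (204,223), blue (307,223) and white (413,228), so yellow and blue are fully on and white is off. On to green.

Emit:
play_rows([
  {"claw":1,"linear":[0,-0.9,-0.35],"rotation":[-0.005,0,-0.003]},
  {"claw":1,"linear":[0,-0.9,-0.35],"rotation":[0,0,0]},
  {"claw":1,"linear":[0,-0.9,-0.35],"rotation":[0,0,0]},
  {"claw":1,"linear":[0,-0.9,-0.35],"rotation":[0,0,0]},
  {"claw":1,"linear":[0,-0.8,-0.35],"rotation":[0,0,0]},
  {"claw":1,"linear":[0,0,0],"rotation":[0,0,0]},
  {"claw":1,"linear":[0.4,0,0],"rotation":[0,0,0]},
  {"claw":1,"linear":[0.2,0,0],"rotation":[0,0,0]},
  {"claw":1,"linear":[0,0,0],"rotation":[0,0,0]},
])

```text
time: 9.13
position: [0.5624, 0.0115, 0.0895]
tool_rot: [1.497, 0.994, -1.494]
ft_force: [-0.1, -0.5, 0.3]
grip_width: 0.006
```

```bash
python3 -c "
from h import *
rep()"
```

```text
t 9.1333 pos [0.5624 0.0115 0.0895] F [-0.1 -0.5  0.3] grip 0.005806386101016268
[[ 0.001  0.922 -0.387]
 [ 0.001 -0.387 -0.922]
 [-1.     0.001 -0.001]]
rotvec tool deg 1 [-1.7981e+02  9.0000e-02 -1.3000e-01] y axis [-0.92  0.39  0.  ]
rotvec tool deg -1 [ 0.19 -0.08 -0.06] y axis [ 0.92 -0.39  0.  ]
blue [ 0.6284 -0.1117  0.068 ] tool shift mm [ 21.5 108.5  88.1]
yellow [ 0.6616 -0.0334  0.068 ] tool shift mm [ 21.6 108.8   3.1]
green [0.5686 0.006  0.068 ] tool shift mm [21.5  7.8  2.7]
```

Emit:
play_rows([
  {"claw":1,"linear":[0,0.28,0.1],"rotation":[0,0,0]},
  {"claw":1,"linear":[0.05,0,0],"rotation":[0,0,0]},
  {"claw":1,"linear":[0.15,0,0],"rotation":[0,0,0]},
  {"claw":1,"linear":[0.15,0,0],"rotation":[0,0,0]},
  {"claw":1,"linear":[0.1,0,0],"rotation":[0,0,0]},
])

```text
time: 9.55
position: [0.5704, 0.0028, 0.0764]
tool_rot: [1.501, 0.991, -1.498]
ft_force: [-0.4, 1.4, 1.9]
grip_width: 0.007
```

Emit:
play_rows([
  {"claw":1,"linear":[0.12,0,0],"rotation":[0,0,0]},
])

```text
time: 9.63
position: [0.5705, 0.0027, 0.0733]
tool_rot: [1.501, 0.991, -1.498]
ft_force: [-1.7, 0.9, 4.0]
grip_width: 0.005
```

Emit:
play_rows([
  {"claw":1,"linear":[0.12,0,0],"rotation":[0,0,0]},
])

```text
time: 9.72
position: [0.5707, 0.0027, 0.071]
tool_rot: [1.501, 0.991, -1.499]
ft_force: [-8.6, -1.1, 29.7]
grip_width: 0.006
```

Emit:
play_rows([
  {"claw":1,"linear":[0.12,0,0],"rotation":[0,0,0]},
])

```text
time: 9.8
position: [0.5707, 0.0027, 0.0709]
tool_rot: [1.5, 0.991, -1.5]
ft_force: [-12.8, -0.3, 33.1]
grip_width: 0.006
```

Green is bottomed: the force jumps at z = 0.071, about 6 mm below first contact. I'll hold briefly, then lift clear.

Emit:
play_rows([
  {"claw":1,"linear":[0.08,0,0],"rotation":[0,0,0]},
  {"claw":1,"linear":[0.08,0,0],"rotation":[0,0,0]},
  {"claw":1,"linear":[-0.4,0,0],"rotation":[0,0,0]},
  {"claw":1,"linear":[-0.8,0,0],"rotation":[0,0,0]},
  {"claw":1,"linear":[-0.8,0,0],"rotation":[0,0,0]},
  {"claw":1,"linear":[-0.8,0,0],"rotation":[0,0,0]},
  {"claw":1,"linear":[-0.8,-0.5,0],"rotation":[0,0,0]},
  {"claw":1,"linear":[-0.8,-0.5,0],"rotation":[0,0,0]},
  {"claw":1,"linear":[0,0,0],"rotation":[0,0,0]},
  {"claw":1,"linear":[0,0,0],"rotation":[0,0,0]},
])

```text
time: 10.63
position: [0.5475, 0.0128, 0.1876]
tool_rot: [1.499, 0.988, -1.498]
ft_force: [0.4, -0.4, -0.6]
grip_width: 0.005
```

```bash
python3 -c "
from h import *
rep()
a=get_image('wrist');b=get_image('scene')[120:260,150:340]
b=cv2.resize(b,(521,384))
cv2.imwrite('pics/w5.png',cv2.resize(np.hstack([a,b]),(800,297)))"
```

```text
t 10.6333 pos [0.5475 0.0128 0.1876] F [ 0.4 -0.4 -0.6] grip 0.004687008234944965
[[ 0.003  0.92  -0.392]
 [-0.002 -0.392 -0.92 ]
 [-1.     0.003  0.001]]
rotvec tool deg 1 [ 1.7991e+02 -3.0000e-01 -1.0000e-01] y axis [-0.92  0.39  0.  ]
rotvec tool deg -1 [-0.09  0.06 -0.19] y axis [ 0.92 -0.39  0.  ]
blue [ 0.6284 -0.1117  0.068 ] tool shift mm [120.1 122.8  82.7]
yellow [ 0.6616 -0.0334  0.068 ] tool shift mm [120.1 122.7  -2.3]
green [0.5686 0.006  0.068 ] tool shift mm [119.7  21.7  -2.1]
```

View pics/w5.png

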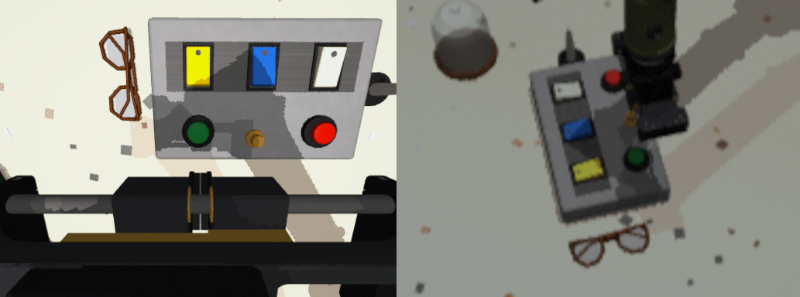

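The combined view shows the green button at (198,131), the chuck (254,138), red (319,131), the glasses and the pin all in place. Yellow and blue look flush, white is raised and the arm is clear.

```bash
python3 -c "
from bench import *
print(close_job())"
```

```text
the job is handed in; nothing more can be done
None
```

I pressed blue, then yellow, fully down, then pressed the green button home for about a third of a second and let it spring back. I used only the closed fingertips and handed the job in at about 10.7 s; the hand-in gave no verdict.

- **Rockers:** Before I pressed green, the wrist camera showed the blue and yellow dots within about 1.5 px of where they should be when on. The white dot matched off. Both presses ended on a firm stop at about 63 mm, with 20–30 N.
- **Green button:** It stopped hard about 6 mm below first contact, with 33 N at the tip. I judged its return only by eye from the last picture and did not measure it.
- **Everything else:** In the last picture the red button, chuck, glasses, heater pin and cloche looked undisturbed. The arm was clear, with no force on the wrist. I did not look at the stand, tray or case again, but the arm stayed well away from them.
- **Disagreements:** The wrist camera and my fit of the console differed by 1–3 mm, and the arm missed some moves by a few millimetres; I corrected for both. One view of the yellow rocker was unclear, so I took a better one before pressing green.

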